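# Set out the hood bench for a small-scale reaction

## Robot

A 6-joint arm with a two-finger parallel gripper is mounted at the origin on the work surface. World frame = base frame: x ahead of the robot, y to its left, z up, the work surface at z = 0. Lengths are in m, angles in rad, forces in N, time in s.
With the tool pointing down it reaches from about 0.225 to 0.725 m from the base axis. Payload 3.1 kg.
Tool frame: the origin (TCP) lies midway between the tips of the shut fingers; the grasp point (between the pads) lies 19 mm behind it; z points along the fingers, y is the direction in which the jaws open and shut (so a half turn about z gives the same grasp; the last joint's range is limited). The gripper opens to 85 mm and grips with 20 to 120 N. Pads are 22 mm wide; open, the fingers measure 114 mm over their backs; the gripper's body (76 mm by 85 mm) begins 54 mm behind the grasp point. The pads swing forward as they close: fully open they stand 13 mm farther back than shut.
Start: joints at [-1.282, 0.048, 0.099, 1.622, 0, 1.443], TCP at [0.213, -0.48, 0.231] pointing down, gripper open.
Joint ranges: [-2.91, 2.91], [-0.99, 1.94], [-1.21, 1.42], [-2.12, 2.29], [-1.49, 1.47], [-3.14, 3.14]. Speed limits (rad/s): [2.79, 2.79, 3.14, 3.14, 3.14, 3.14].

## Interface

Orientations are given as a unit quaternion [w, x, y, z].
In Python, from workcell import manip gives the robot as it stands.
- The arm moves only by the shell command python3 -m inch 'ROWS'. ROWS is JSON, a list of rows, each a list of 7 numbers: the turn, a rotation vector about the world's x, y, z in degrees, then the shift along the world's x, y, z in cm, then the opening, from 0 (shut) to 1 (fully open). In form: [[ax, ay, az, dx, dy, dz, fingers], ...]. A call has exactly 8 rows; each row shifts and turns the commanded pose from where the row before left it; what a row does not reach is not made up. A row lasts 1/12 s, in which the tool goes at most 41.7 mm and 7.16 degrees, less where a joint would pass 70% of its speed; a pose out of reach is approached as far as the arm can. A call with a gripper value outside its range is refused whole. The fingers move at their own pace and stop on an object; the grip force is fixed at half the most. Time passes only in rows, so rows that do not move let the fingers close, or fill a call up. It gives the time, the measured TCP pose, the force and the opening at its end, in the units of the state.
- manip.observe(): the state, without advancing time (a new reading comes with each control period).
- manip.snapshot(name): name is "side" or "top"; returns the picture (384x512x3 uint8, blue, green, red); there is no depth.
- manip.camera_params(name): a dict with "intrinsics" (3x3 intrinsics, pixels), "world_from_camera" (4x4, takes a point from camera to world coordinates). Camera axes: x right, y down, z forward; pixel columns grow to the right and rows downward; lengths in m; the calibration is good to about 2 mm. A picture is of the moment at which its call begins. camera_params takes no time and is no camera call.
- manip.close_job(): hands the job in, once; it reports no verdict.
Trained networks look in the newest picture that a camera, given by its name, has taken for a name from the list of things; names that differ only in an ending like _2 or _b are one class to them, and where a whole thing is asked for, a point or a joint stands for the part that bears it (a point fixed in the world has none). Each returns a list of dicts, best first, with "p" (0 to 1); they miss things now and then, are a little off and sometimes report something else, mostly with a low value. They report only what shows in the picture. A call takes as long as a camera call. They do not tell look-alikes from the thing itself.
- manip.search_frame(camera, name): "at" ([x, y, z] in m, in world coordinates, good to about 4 mm: the middle of the surface that is visible of it).
- manip.mark_of(camera, name): "at" ([x, y, z] in m, in world coordinates, good to about 4 mm: a listed point, or the origin of a listed thing).
The state is a dict: "time_s": time; "joints": joint angles; "qvel": joint speeds; "joint_torque": joint torques, N m; "position": TCP position; "ee_rot": TCP orientation; "contact_force": force on the tool from outside, world axes, zero at the start; "torque": the same for the moment, N m; "grip_width": finger opening in m.
Only numpy, scipy, OpenCV 4.12 (cv2) and the standard library are available. Lean on these libraries where they do the work, as an engineer would, in place of code of your own. Each camera call takes 0.05 s, during which the arm holds its last target. There are 200 camera calls.

## Task

Set up for the reaction: put the aluminium heating block in the middle of the hotplate and seat the round-bottomed flask upright in its well, and stand the small beaker in the middle of the balance's pan. Stand the amber bottle on the bench midway between the hotplate's plate and the balance's pan, in line with them, and the measuring cylinder directly in front of the bottle, on the robot's side, about a finger's width (15 mm) clear of it. Keep the glassware upright, set everything down rather than drop it, and leave the conical flask where it is.

Things in the scene. Friction and masses are not known exactly. Their poses are not given: they have to be found in the camera images.
- stirrer_plate (a point): Stirring hotplate, white housing with two black knobs in front; fixed. This point: middle of the top of its round aluminium plate (diameter 120 mm), 82 mm above the bench. Its x axis points from its front (knobs, robot's side) to its back. Housing: from 120 mm in front of this point to 60 behind, 65 to each side, 58 high. Hotplate and balance stand side by side, either one on the left.
- balance_pan (a point): Laboratory balance, grey housing, black sloping display panel in front; fixed. This point: middle of the top of its round steel pan (diameter 110 mm), 66 mm above the bench. Axes as the hotplate's. Housing: from 125 mm in front of this point to 75 behind, 84 to each side, 53 high. Pan and plate centres are 276 to 292 mm apart; both instruments face the same way within 2 degrees.
- block_center (a point): Aluminium heating block, loose: a plain upright cylinder of diameter 56 mm, height 36 mm, 170 g, open on top with a round well (46 mm wide for the upper 18 mm, then 30 mm wide to a floor 6 mm above its underside). This point is its centre, half-way up (18 mm above its underside).
- flask_center (a point): 25 ml round-bottomed glass flask with a white stirrer bar in it, loose, 84 mm tall, 40 g: bulb of diameter 42 mm, straight neck of diameter 24 mm up to the mouth (rim 27). It starts upright in a loose cork ring (72 mm across, 25 high), lowest point 19 mm above the bench. This point: on its axis, half-way up (42 mm). Seated in the block, its lowest point is 12 mm above the block's underside.
- beaker_center (a point): Small 50 ml glass beaker, loose: an upright open cylinder 42 mm in outer diameter (45 mm over the rim), 60 mm tall, wall 2.5 mm, about 35 g. This point is its centre, half-way up (30 mm above its underside).
- bottle_center (a point): Amber glass reagent bottle with a black cap and a paper label, loose, round, diameter 50 mm, 105 mm tall with the cap, about 220 g; the straight part of the body reaches up to about 65 mm. This point is on its axis, half-way up (52.5 mm above its underside).
- cylinder_center (a point): 25 ml measuring cylinder, loose: an upright glass tube of diameter 26 mm on a flat grey foot of diameter 44 mm and 6 mm thickness, 110 mm tall, about 60 g. This point is on its axis, half-way up (55 mm above its underside).
- conical_center (a point): Bystander: conical glass flask with a black stopper, base diameter 64 mm, 118 mm tall, loose, to be left alone. This point is on its axis, 53 mm above the bench.
Not all that is in view belongs to the job. What is shaped like the part that bears cylinder_center but pink or red is not meant.

How it is judged:
By the outcome, as a careful person would: the job done as asked, in the order asked, and still so for the second after the job is handed in, with the robot touching nothing.
It also fails if it takes over 136 s, if anything falls off the work surface, if the arm or the gripper's body presses on something with over 40 N, if the wrist force passes 120 N, or if a joint passes its speed limit or range.

## Working session

There is one attempt and no reset: what is moved stays moved. The work goes in short steps, Python scripts to look and compute and a shell command to move; the robot and the scene stay as the last step left them, time stands still between calls to the robot, and variables do not carry over. Pictures are saved under pics/ and viewed, on a budget of 14 in all, crops included, one or two more only if the job needs it, and the job is handed in when it is done.

```bash
ls; mkdir -p pics; python3 - <<'E'
from workcell import manip
import cv2,numpy as np
for c in("top","side"):
    im=manip.snapshot(c); cv2.imwrite(f"pics/{c}0.png",im)
    p=manip.camera_params(c); print(c,np.round(p["intrinsics"],1).tolist(),np.round(p["world_from_camera"],3).tolist())
    for n in "stirrer_plate balance_pan block_center flask_center beaker_center bottle_center cylinder_center conical_center".split():
        print(n,[(np.round(d["at"],3).tolist(),round(d["p"],2)) for d in manip.mark_of(c,n)[:3]])
o=manip.observe(); print(o)
E
```

```text
pics
top [[418.4, 0.0, 256.3], [0.0, 418.4, 195.7], [0.0, 0.0, 1.0]] [[-0.006, -0.997, 0.081, 0.4], [-1.0, 0.007, 0.01, -0.004], [-0.01, -0.081, -0.997, 1.351], [0.0, 0.0, 0.0, 1.0]]
stirrer_plate [([0.644, 0.118, 0.076], 0.79), ([0.642, -0.167, 0.069], 0.62)]
balance_pan [([0.637, -0.169, 0.069], 0.63)]
block_center [([0.552, 0.374, 0.017], 0.52)]
flask_center [([0.411, -0.136, 0.052], 0.33)]
beaker_center [([0.437, 0.333, 0.03], 0.45)]
bottle_center [([0.552, -0.378, 0.049], 0.5)]
cylinder_center [([0.419, -0.33, 0.051], 0.7), ([0.333, -0.341, 0.057], 0.61), ([0.396, -0.415, 0.054], 0.49)]
conical_center [([0.411, -0.136, 0.051], 0.51)]
side [[373.7, 0.0, 253.3], [0.0, 373.7, 198.0], [0.0, 0.0, 1.0]] [[0.998, -0.047, 0.052, 0.451], [-0.07, -0.613, 0.787, -0.734], [-0.005, -0.789, -0.615, 0.65], [0.0, 0.0, 0.0, 1.0]]
stirrer_plate [([0.638, 0.124, 0.082], 0.82)]
balance_pan [([0.638, -0.165, 0.063], 0.59)]
block_center [([0.551, 0.372, 0.019], 0.53)]
flask_center [([0.413, 0.14, 0.055], 0.86), ([0.554, 0.374, 0.021], 0.63)]
beaker_center [([0.442, 0.332, 0.03], 0.55)]
bottle_center [([0.552, -0.382, 0.053], 0.72)]
cylinder_center [([0.419, -0.33, 0.053], 0.94), ([0.39, -0.413, 0.053], 0.91)]
conical_center [([0.412, -0.138, 0.056], 0.64)]
{'time_s': 0.9, 'joints': array([-1.28180943e+00,  4.80338140e-02,  9.92037124e-02,  1.62199111e+00,
       -2.14595353e-05,  1.44299639e+00]), 'qvel': array([ 0.00051992,  0.00062322, -0.0012665 , -0.00179047, -0.00084809,
        0.00022445]), 'joint_torque': array([-2.33297860e-04, -3.38637686e+01,  3.20159411e+01,  9.17752150e-04,
       -3.35154109e-04, -6.73643221e-07]), 'position': array([ 0.21251431, -0.48006229,  0.23129581]), 'ee_rot': array([-1.15368864e-05,  9.78364560e-01,  2.06888344e-01, -1.16965249e-05]), 'contact_force': array([-0.1323241 , -0.42758858,  0.81367941]), 'torque': array([ 0.0317416 , -0.00627252, -0.02679766]), 'grip_width': 0.08515443598835411}
```

View pics/top0.png

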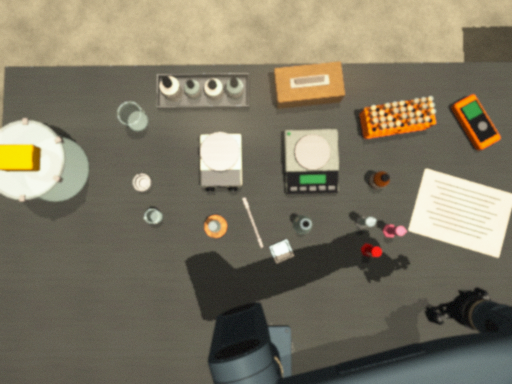

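View pics/side0.png

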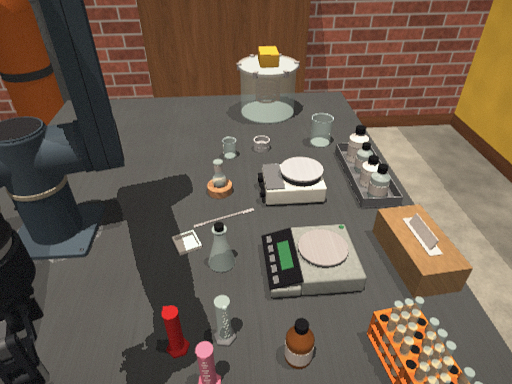

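The top view shows:
- the hotplate at (221,150) and the balance at (311,150)
- the block at (141,182)
- the flask in its cork ring at (216,226)
- the small beaker at (152,216), with a larger beaker at (132,117) that isn't part of the job
- the bottle at (379,180) and the conical flask at (304,224)

There are three candidates for the measuring cylinder: clear (370,222), pink (395,231) and red (373,251). The clear one with the grey foot fits the description. I'll confirm it in one crop and fit the plate and pan more closely.

```bash
cat > h.py <<'E'
from workcell import manip
import cv2,numpy as np
P={c:manip.camera_params(c) for c in("top","side")}
def ray(c,uv,z):
    K=P[c]["intrinsics"];T=P[c]["world_from_camera"]
    d=T[:3,:3]@np.linalg.inv(K)@[uv[0],uv[1],1]; o=T[:3,3]
    return o+d*(z-o[2])/d[2]
def pix(c,p):
    K=P[c]["intrinsics"];T=P[c]["world_from_camera"]
    q=K@(T[:3,:3].T@(np.array(p)-T[:3,3])); return q[:2]/q[2]
def ell(im,c,xyz,r,thr,z,dark=False):
    """blob brighter than thr around a point, area centroid -> world at height z"""
    g=cv2.cvtColor(im,cv2.COLOR_BGR2GRAY); u=pix(c,xyz)
    rp=np.linalg.norm(pix(c,np.array(xyz)+[0,r,0])-u)*1.3
    m=np.zeros_like(g); cv2.circle(m,tuple(int(round(v)) for v in u),int(rp),255,-1)
    b=((g>thr)&(m>0)).astype(np.uint8)
    cs,_=cv2.findContours(b,cv2.RETR_EXTERNAL,cv2.CHAIN_APPROX_NONE)
    e=cv2.fitEllipse(max(cs,key=cv2.contourArea)); return np.round(ray(c,e[0],z),4),np.round(e,1) if 0 else e
E
python3 - <<'E'
from h import *
t=cv2.imread("pics/top0.png");s=cv2.imread("pics/side0.png")
R=lambda im,x,y,w,h:cv2.resize(im[y:y+h,x:x+w],(400,300),interpolation=cv2.INTER_CUBIC)
cv2.imwrite("pics/m1.png",np.vstack([np.hstack([R(s,140,264,160,120),R(t,340,170,80,90)]),np.hstack([R(t,110,160,80,60),R(t,185,120,165,75)])]))
E
```

```text
(no output)
```

View pics/m1.png

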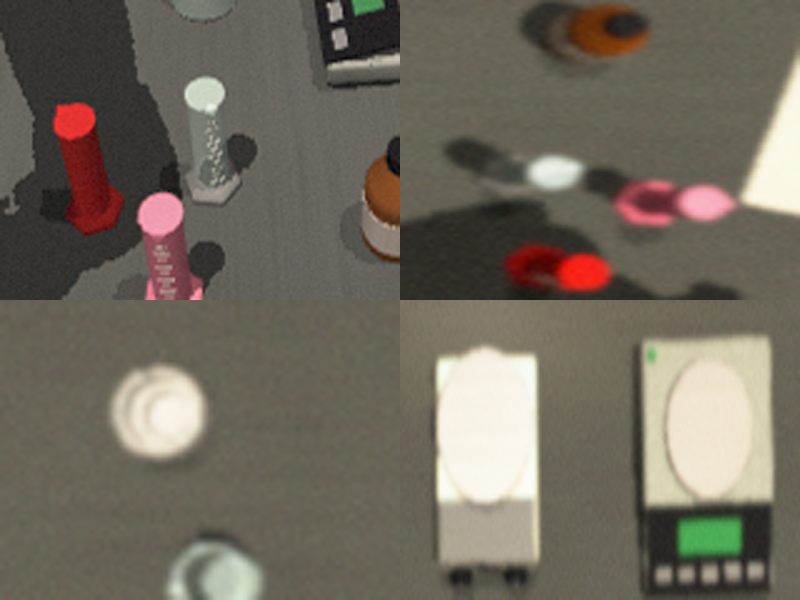

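The crop confirms that the clear cylinder, at side (222,320) and top (370,222), is the one meant; the others are red and pink.

```bash
python3 - <<'E'
from h import *
print("plate",ray("top",(220.5,151.5),.082)[:2],"pan",ray("top",(312.5,152),.066)[:2])
# block: top crop centre (159,412)-> 110+159/5, 160+112/5 at z=.036
print("block",ray("top",(110+159/5-.5,160+112/5-.5),.036)[:2], "beaker~top rim",ray("top",(110+215/5,160+275/5+1),.06)[:2])
s=cv2.imread("pics/side0.png")
for n,p,r,z in(("plate",(.64,.121,.082),.06,.082),("pan",(.638,-.167,.066),.055,.066),("block",(.552,.373,.036),.028,.036)):
  for thr in(150,175,200): 
    for c in("side","top"):
      try: print(n,c,thr,ell(cv2.imread(f"pics/{c}0.png"),c,p,r,thr,z))
      except Exception as e: print("x")
E
```

```text
plate [0.64010685 0.11800312] pan [ 0.63928202 -0.16629767]
block [0.55324129 0.37372576] beaker~top rim [0.4441018 0.3288389]
plate side 150 (array([0.6384, 0.1164, 0.082 ]), ((300.9526062011719, 168.13540649414062), (24.69293785095215, 30.23263931274414), 93.3376235961914))
plate top 150 (array([0.6348, 0.1184, 0.082 ]), ((220.3599090576172, 153.20957946777344), (44.9886360168457, 47.286827087402344), 2.8870484828948975))
plate side 175 (array([0.6383, 0.1163, 0.082 ]), ((300.95599365234375, 168.16615295410156), (24.40804100036621, 30.287288665771484), 94.43924713134766))
plate top 175 (array([0.6396, 0.1184, 0.082 ]), ((220.36404418945312, 151.66232299804688), (41.81199645996094, 46.45695495605469), 88.65218353271484))
plate side 200 (array([0.6385, 0.1164, 0.082 ]), ((300.9972229003906, 168.13308715820312), (23.850065231323242, 30.336803436279297), 93.79273223876953))
plate top 200 (array([0.6397, 0.1182, 0.082 ]), ((220.42462158203125, 151.62078857421875), (41.032798767089844, 45.49599075317383), 89.3779525756836))
pan side 150 (array([ 0.6389, -0.1638,  0.066 ]), ((322.44937133
[... 980 characters left out ...]
308105469))
block top 150 (array([0.5534, 0.3739, 0.036 ]), ((141.2598114013672, 181.86045837402344), (17.17247200012207, 18.1374568939209), 76.53709411621094))
block side 175 (array([0.5462, 0.3525, 0.036 ]), ((260.2475280761719, 141.74282836914062), (1.9773954153060913, 8.770490646362305), 87.3289566040039))
block top 175 (array([0.5525, 0.374 , 0.036 ]), ((141.20620727539062, 182.11756896972656), (16.246742248535156, 16.894550323486328), 75.32649230957031))
block side 200 (array([0.5488, 0.3539, 0.036 ]), ((261.0, 141.5), (0.0, 1.0), 0.0))
block top 200 (array([0.5509, 0.3707, 0.036 ]), ((142.2403564453125, 182.63783264160156), (12.660989761352539, 16.336444854736328), 44.35796356201172))
```

```bash

python3 -m inch '[[0,0,0.5,0.5,1.2,0,1],[0,0,2.5,1.25,3.2,0,1],[0,0,2.5,1.25,3.2,0,1],[0,0,2.5,1.25,3.2,0,1],[0,0,2.5,1.25,3.2,0,1],[0,0,2.5,1.25,3.2,0,1],[0,0,2.5,1.25,3.2,0,1],[0,0,2.5,1.25,3.2,0,1]]'
python3 -m inch '[[0,0,2.5,1.25,3.2,0,1],[0,0,2.5,1.25,3.2,0,1],[0,0,2.5,1.25,3.2,0,1],[0,0,2.5,1.25,3.2,0,1],[0,0,2.5,1.25,3.2,0,1],[0,0,2.5,1.25,3.2,0,1],[0,0,2.5,1.25,3.2,0,1],[0,0,2.5,1.25,3.2,0,1]]'
python3 -m inch '[[0,0,2.5,1.25,3.2,0,1],[0,0,2.5,1.25,3.2,0,1],[0,0,2.5,1.25,3.2,0,1],[0,0,2.5,1.25,3.2,0,1],[0,0,2.5,1.25,3.2,0,1],[0,0,2.5,1.25,3.2,0,1],[0,0,2.5,1.25,3.2,0,1],[0,0,2.5,1.25,3.2,0,1]]'
python3 -m inch '[[0,0,2.5,1.25,3.2,0,1],[0,0,1.5,1,2.5,-2,1],[0,0,1.3,0.9,2.2,-2,1],[0,0,1.3,0.8,1.5,-2,1],[0,0,1,0.5,0.8,-2,1],[0,0,0.5,0.3,0.35,-2,1],[0,0,0,0,0,0,1],[0,0,0,0,0,0,1]]'
python3 - <<'E'
from h import *
o=manip.observe();print(o["position"],o["ee_rot"],o["contact_force"])
E
```

```text
time_s: 1.57
position: [0.3052, -0.2417, 0.2314]
ee_rot: [0.0, 0.934, 0.358, 0.0]
contact_force: [0.5, -0.4, -0.5]
grip_width: 0.0855
time_s: 2.23
position: [0.4048, 0.0143, 0.2316]
ee_rot: [0.0, 0.857, 0.515, 0.0]
contact_force: [0.0, -1.2, -0.6]
grip_width: 0.0856
time_s: 2.9
position: [0.5045, 0.2701, 0.2314]
ee_rot: [-0.0, 0.754, 0.656, 0.0]
contact_force: [0.3, -0.9, 0.5]
grip_width: 0.0851
time_s: 3.57
position: [0.5506, 0.3731, 0.1295]
ee_rot: [-0.001, 0.707, 0.707, -0.002]
contact_force: [-0.4, 0.1, -0.2]
grip_width: 0.0855
[0.55060562 0.37311218 0.12948317] [-0.00071876  0.70703694  0.70717255 -0.00228789] [-0.36318058  0.05841766 -0.17120638]
```

```bash

python3 -m inch '[[0,0,0,0,0,-2.5,1],[0,0,0,0,0,-2.5,1],[0,0,0,0,0,-2.5,1],[0,0,0,0,0,-2.2,1],[0,0,0,0,0,-1.8,1],[0,0,0,0,0,-1.2,1],[0,0,0,0,0,0,1],[0,0,0,0,0,0,0.6]]'
python3 -m inch '[[0,0,0,0,0,0,0.4],[0,0,0,0,0,0,0.3],[0,0,0,0,0,0,0.3],[0,0,0,0,0,0,0.3],[0,0,0,0,0,0,0.3],[0,0,0,0,0,0,0.3],[0,0,0,0,0,0,0.3],[0,0,0,0,0,0,0.3]]'
```

```text
time_s: 4.23
position: [0.5527, 0.3734, 0.0055]
ee_rot: [0.0, 0.707, 0.707, 0.0]
contact_force: [0.1, -0.3, 0.9]
grip_width: 0.0754
time_s: 4.9
position: [0.5545, 0.3746, 0.0078]
ee_rot: [0.001, 0.707, 0.707, 0.003]
contact_force: [0.6, 0.2, 6.3]
grip_width: 0.0546
```

```bash

python3 -m inch '[[0,0,0,0,0,1,0.3],[0,0,0,0,0,2,0.3],[0,0,0,0,0,3,0.3],[0,0,0,0,0,3,0.3],[0,0,0,0.3,-1,2.5,0.3],[0,0,0,0.7,-2,1.5,0.3],[0,0,0,1,-3,0,0.3],[0,0,0,1,-3,0,0.3]]'
python3 -m inch '[[0,0,0,1,-3,0,0.3],[0,0,0,1,-3,0,0.3],[0,0,0,1,-3,0,0.3],[0,0,0,1,-3,0,0.3],[0,0,0,0.9,-2.2,0,0.3],[0,0,0,0.5,-1.5,0,0.3],[0,0,0,0.3,-0.8,0,0.3],[0,0,0,0,0,0,0.3]]'
python3 - <<'E'
from h import *
t=manip.snapshot("top")
for c in("top","side"):
    im=manip.snapshot(c); cv2.imwrite(f"pics/{c}1.png",im)
    print(c,[(np.round(d["at"],3).tolist(),round(d["p"],2)) for d in manip.mark_of(c,"block_center")[:3]])
o=manip.observe();print(o["position"],o["ee_rot"],o["contact_force"],o["grip_width"])
t=cv2.imread("pics/top1.png");s=cv2.imread("pics/side1.png")
R=lambda im,x,y,w,h:cv2.resize(im[y:y+h,x:x+w],(400,400),interpolation=cv2.INTER_CUBIC)
cv2.imwrite("pics/m2.png",np.hstack([R(s,250,110,100,100),R(t,170,100,100,100)]))
E
```

```text
time_s: 5.57
position: [0.5837, 0.2837, 0.1372]
ee_rot: [0.001, 0.706, 0.708, 0.002]
contact_force: [-0.1, -0.4, -2.2]
grip_width: 0.0554
time_s: 6.23
position: [0.6399, 0.117, 0.1342]
ee_rot: [-0.0, 0.708, 0.706, -0.0]
contact_force: [-0.4, 0.1, -2.1]
grip_width: 0.0548
top [([0.638, 0.114, 0.142], 0.62)]
side [([0.642, 0.121, 0.15], 0.7)]
[0.63901495 0.12009361 0.13433819] [-3.02809518e-04  7.06488008e-01  7.07724946e-01  5.57661533e-05] [ 0.43943785  0.25306081 -0.98372298] 0.0546926017697176
```

View pics/m2.png

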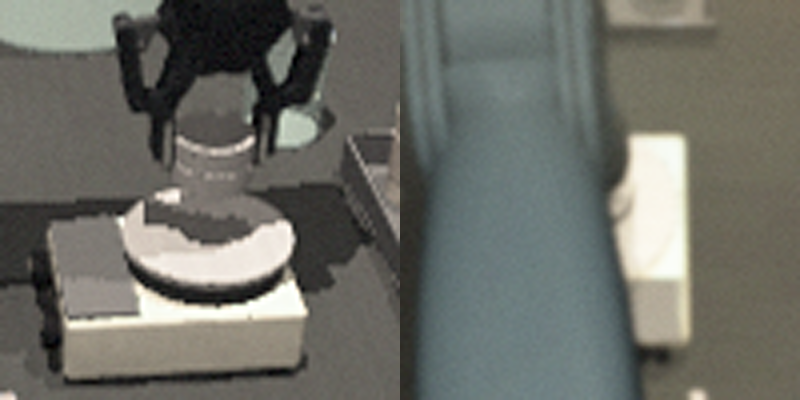

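```bash

python3 -m inch '[[0,0,0,0,0,-0.8,0.3],[0,0,0,0,0,-1.2,0.3],[0,0,0,0,0,-1.0,0.3],[0,0,0,0,0,-0.7,0.3],[0,0,0,0,0,-0.4,0.3],[0,0,0,0,0,-0.2,0.3],[0,0,0,0,0,0,0.3],[0,0,0,0,0,0,0.3]]'
```

```text
time_s: 7.15
position: [0.6398, 0.1184, 0.0914]
ee_rot: [0.0, 0.707, 0.707, 0.0]
contact_force: [-0.3, -0.4, -1.2]
grip_width: 0.0548
```

```bash

python3 -m inch '[[0,0,0,0,0,-0.05,0.3],[0,0,0,0,0,-0.05,0.3],[0,0,0,0,0,-0.05,0.3],[0,0,0,0,0,-0.05,0.3],[0,0,0,0,0,-0.05,0.3],[0,0,0,0,0,-0.05,0.3],[0,0,0,0,0,0,0.3],[0,0,0,0,0,0,0.3]]'
```

```text
time_s: 7.82
position: [0.6398, 0.1184, 0.0898]
ee_rot: [0.001, 0.707, 0.707, 0.0]
contact_force: [-2.4, -1.3, 5.6]
grip_width: 0.0548
```

```bash

python3 -m inch '[[0,0,0,0,0,0,0.5],[0,0,0,0,0,0,0.8],[0,0,0,0,0,0,1],[0,0,0,0,0,0,1],[0,0,0,0,0,0,1],[0,0,0,0,0,0,1],[0,0,0,0,0,1,1],[0,0,0,0,0,2,1]]'
python3 - <<'E'
from h import *
for c in("top","side"):
    im=cv2.imread(f"pics/{c}0.png"); u=pix(c,(.412,.14,.02)).astype(int); x0,y0=u-20
    h=cv2.cvtColor(im,cv2.COLOR_BGR2HSV)[y0:y0+40,x0:x0+40]
    b=((h[...,0]<20)&(h[...,1]>100)).astype(np.uint8)
    cs,_=cv2.findContours(b,cv2.RETR_EXTERNAL,cv2.CHAIN_APPROX_NONE)
    e=cv2.minEnclosingCircle(max(cs,key=cv2.contourArea)); ee=cv2.fitEllipse(cv2.convexHull(max(cs,key=cv2.contourArea)));print(c,e,ray(c,np.array(e[0])+[x0,y0],.02),ray(c,np.array(ee[0])+[x0,y0],.02),ee)
E
```

```text
time_s: 8.48
position: [0.6372, 0.1183, 0.1153]
ee_rot: [-0.002, 0.707, 0.707, -0.003]
contact_force: [0.3, -0.7, -0.2]
grip_width: 0.0849
top ((20.310344696044922, 19.965517044067383), 12.415090560913086) [0.4125544 0.1402331 0.02     ] [0.41255454 0.14066025 0.02      ] ((20.176029205322266, 19.96630096435547), (24.4055233001709, 24.57381820678711), 168.72994995117188)
side ((20.348623275756836, 22.183486938476562), 12.752476692199707) [0.41055498 0.12985146 0.02      ] [0.41038097 0.12862307 0.02      ] ((20.286535263061523, 22.44090461730957), (21.50493049621582, 26.008522033691406), 85.28133392333984)
```

```bash

python3 -m inch '[[0,0,0,0,0,3,1],[0,0,0,-0.7,0,2,1],[0,0,0,-2,0.15,1,1],[0,0,0,-3,0.3,0,1],[0,0,0,-3,0.3,0,1],[0,0,0,-3,0.3,0,1],[0,0,0,-3,0.3,0,1],[0,0,0,-3,0.3,0,1]]'
python3 -m inch '[[0,0,0,-2.5,0.3,0,1],[0,0,0,-1.5,0.2,0,1],[0,0,0,-1,0,-1,1],[0,0,0,0,0,-1,1],[0,0,0,0,0,0,1],[0,0,0,0,0,0,1],[0,0,0,0,0,0,1],[0,0,0,0,0,0,1]]'
python3 - <<'E'
from h import *
for c in("top","side"):
    im=manip.snapshot(c); cv2.imwrite(f"pics/{c}2.png",im)
    for n in("block_center","flask_center"):print(c,n,[(np.round(d["at"],4).tolist(),round(d["p"],2)) for d in manip.mark_of(c,n)[:3]])
o=manip.observe();print(o["position"],o["ee_rot"],o["contact_force"],o["grip_width"])
t=cv2.imread("pics/top2.png");s=cv2.imread("pics/side2.png")
R=lambda im,x,y,w,h:cv2.resize(im[y:y+h,x:x+w],(400,400),interpolation=cv2.INTER_CUBIC)
cv2.imwrite("pics/m3.png",np.hstack([R(s,180,110,160,100),R(t,170,100,100,140)]))
E
```

```text
time_s: 9.15
position: [0.4613, 0.135, 0.1792]
ee_rot: [0.0, 0.707, 0.707, 0.001]
contact_force: [0.4, -0.5, 0.9]
grip_width: 0.0854
time_s: 9.82
position: [0.4134, 0.1399, 0.1587]
ee_rot: [0.0, 0.707, 0.707, 0.0]
contact_force: [-0.1, -0.5, -0.2]
grip_width: 0.0856
top block_center [([0.6355, 0.1175, 0.1001], 0.87), ([0.6409, -0.166, 0.0706], 0.71)]
top flask_center [([0.4135, 0.1385, 0.0584], 0.49)]
side block_center [([0.6424, 0.1197, 0.1026], 0.62)]
side flask_center [([0.4105, 0.1424, 0.0555], 0.74)]
[0.41279435 0.1399273  0.15843551] [4.63625712e-05 7.07266265e-01 7.06947259e-01 4.80985140e-05] [ 0.69899795 -0.96420914 -0.83499956] 0.08553355829084583
```

View pics/m3.png

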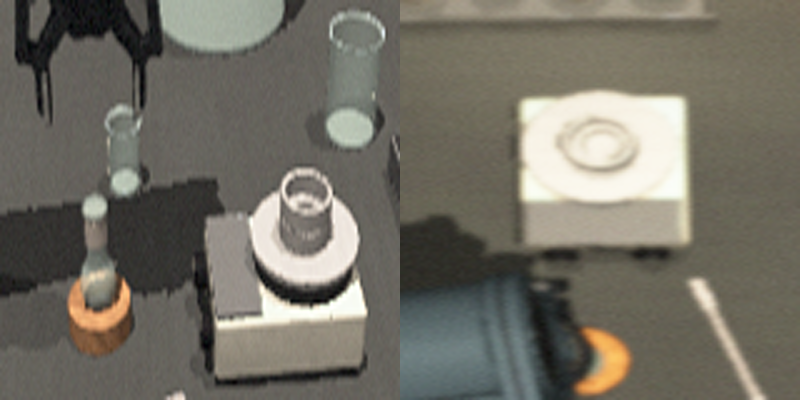

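```bash
python3 -c "
from h import *
print(ray('top',(219.6,150),.118),ray('top',(220.6,150.9),.082))"
python3 -m inch '[[0,0,0,0,0,-1.5,1],[0,0,0,0,0,-2.5,1],[0,0,0,0,0,-2.5,1],[0,0,0,0,0,-1.7,1],[0,0,0,0,0,-1,1],[0,0,0,0,0,-0.5,1],[0,0,0,0,0,0,1],[0,0,0,0,0,0,0.7]]'
python3 -m inch '[[0,0,0,0,0,0,0.5],[0,0,0,0,0,0,0.4],[0,0,0,0,0,0,0.3],[0,0,0,0,0,0,0.2],[0,0,0,0,0,0,0.1],[0,0,0,0,0,0,0.1],[0,0,0,0,0,0,0.1],[0,0,0,0,0,0,0.1]]'
```

```text
[0.63785625 0.11724988 0.118     ] [0.64197032 0.11769717 0.082     ]
time_s: 10.78
position: [0.4131, 0.14, 0.0621]
ee_rot: [0.0, 0.707, 0.707, 0.0]
contact_force: [-0.6, -0.9, 0.4]
grip_width: 0.0753
time_s: 11.45
position: [0.4129, 0.14, 0.0617]
ee_rot: [0.0, 0.707, 0.707, 0.0]
contact_force: [0.8, 0.1, 1.2]
grip_width: 0.0224
```

```bash

python3 -m inch '[[0,0,0,0,0,1,0.1],[0,0,0,0,0,2,0.1],[0,0,0,0,0,3,0.1],[0,0,0,0,0,3,0.1],[0,0,0,0.5,0,2.5,0.1],[0,0,0,1.5,-0.2,1.5,0.1],[0,0,0,2.5,-0.3,0,0.1],[0,0,0,3,-0.3,0,0.1]]'
python3 -m inch '[[0,0,0,3,-0.3,0,0.1],[0,0,0,3,-0.3,0,0.1],[0,0,0,3,-0.3,0,0.1],[0,0,0,2.5,-0.2,0,0.1],[0,0,0,2,-0.2,0,0.1],[0,0,0,1.2,-0.1,0,0.1],[0,0,0,0.5,0,0,0.1],[0,0,0,0,0,0,0.1]]'
python3 - <<'E'
from h import *
for c in("top","side"):
    im=manip.snapshot(c); cv2.imwrite(f"pics/{c}3.png",im)
    for n in("block_center","flask_center"):print(c,n,[(np.round(d["at"],4).tolist(),round(d["p"],2)) for d in manip.mark_of(c,n)[:3]])
o=manip.observe();print(o["position"],o["ee_rot"],o["contact_force"],o["grip_width"])
t=cv2.imread("pics/top3.png");s=cv2.imread("pics/side3.png")
R=lambda im,x,y,w,h:cv2.resize(im[y:y+h,x:x+w],(w*6,h*6),interpolation=cv2.INTER_CUBIC)
cv2.imwrite("pics/m4.png",R(s,245,90,110,100))
E
```

```text
time_s: 12.12
position: [0.4886, 0.1322, 0.1943]
ee_rot: [0.001, 0.707, 0.707, 0.002]
contact_force: [0.1, 0.8, 0.4]
grip_width: 0.0226
time_s: 12.78
position: [0.64, 0.1177, 0.1907]
ee_rot: [-0.0, 0.707, 0.707, -0.0]
contact_force: [-0.4, 0.3, -0.4]
grip_width: 0.0225
top block_center [([0.6393, 0.1187, 0.0973], 0.43)]
top flask_center [([0.6432, 0.1154, 0.1864], 0.52)]
side block_center [([0.6419, 0.1184, 0.1026], 0.9)]
side flask_center [([0.6387, 0.1191, 0.1864], 0.91)]
[0.63878521 0.11819757 0.19186855] [2.63839538e-05 7.07057514e-01 7.07156042e-01 5.59263068e-05] [-0.46969682  0.36095164  0.01910277] 0.02264069870183628
```

View pics/m4.png

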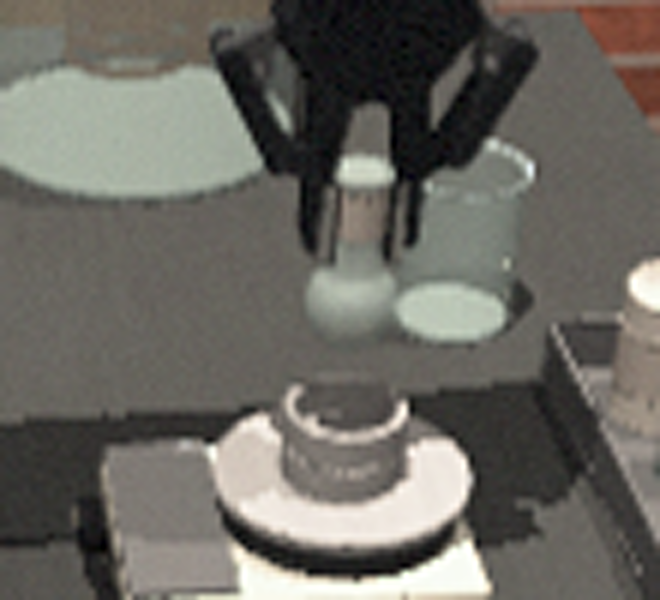

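```bash
python3 -c "
from h import *
f=lambda a,b:(245+a/6-.4,90+b/6-.4)
print('bulb',ray('side',f(350,300),.169),'rim',ray('side',f(345,410),.118),'mouth',ray('side',f(365,170),.232))
print(pix('side',(.6395,.118,.118)),f(345,410))"

```

```text
bulb [0.63769556 0.1196238  0.169     ] rim [0.63792984 0.11137243 0.118     ] mouth [0.63860955 0.11655115 0.232     ]
[302.253402   156.60947402] (302.1, 157.9333333333333)
```

```bash

python3 -m inch '[[0,0,0,0,0,-0.8,0.1],[0,0,0,0,0,-1,0.1],[0,0,0,0,0,-0.8,0.1],[0,0,0,0,0,-0.5,0.1],[0,0,0,0,0,-0.4,0.1],[0,0,0,0,0,-0.4,0.1],[0,0,0,0,0,-0.2,0.1],[0,0,0,0,0,0,0.1]]'
```

```text
time_s: 13.75
position: [0.6392, 0.1179, 0.1496]
ee_rot: [-0.0, 0.707, 0.707, -0.0]
contact_force: [0.1, -0.3, -0.2]
grip_width: 0.023
```

```bash

python3 -m inch '[[0,0,0,0,0,-0.2,0.1],[0,0,0,0,0,-0.2,0.1],[0,0,0,0,0,-0.2,0.1],[0,0,0,0,0,-0.2,0.1],[0,0,0,0,0,-0.2,0.1],[0,0,0,0,0,-0.1,0.1],[0,0,0,0,0,0,0.1],[0,0,0,0,0,0,0.1]]'
```

```text
time_s: 14.42
position: [0.6394, 0.118, 0.1392]
ee_rot: [-0.0, 0.707, 0.707, -0.0]
contact_force: [-0.7, 0.5, 0.4]
grip_width: 0.0229
```

```bash

python3 -m inch '[[0,0,0,0,0,-0.05,0.1],[0,0,0,0,0,-0.05,0.1],[0,0,0,0,0,-0.05,0.1],[0,0,0,0,0,-0.05,0.1],[0,0,0,0,0,-0.05,0.1],[0,0,0,0,0,0,0.1],[0,0,0,0,0,0,0.1],[0,0,0,0,0,0,0.1]]'
```

```text
time_s: 15.08
position: [0.6399, 0.1179, 0.1373]
ee_rot: [0.0, 0.707, 0.707, 0.0]
contact_force: [-0.0, -0.2, 1.6]
grip_width: 0.0226
```

```bash

python3 -m inch '[[0,0,0,0,0,-0.03,0.1],[0,0,0,0,0,0,0.2],[0,0,0,0,0,0,0.35],[0,0,0,0,0,0,0.5],[0,0,0,0,0,0,0.7],[0,0,0,0,0,0,0.8],[0,0,0,0,0,0,0.8],[0,0,0,0,0,1.5,0.8]]'
python3 -m inch '[[0,0,0,0,0,3,0.9],[0,0,0,0,0,3,1],[0,0,0,-0.5,1,1,1],[0,0,0,-1.3,2,0,1],[0,0,0,-2,3,0,1],[0,0,0,-2,3,0,1],[0,0,0,-2,3,0,1],[0,0,0,-1,1.5,0,1]]'
python3 - <<'E'
from h import *
for c in("top","side"):
    im=manip.snapshot(c); cv2.imwrite(f"pics/{c}4.png",im)
    for n in("block_center","flask_center","beaker_center"):print(c,n,[(np.round(d["at"],4).tolist(),round(d["p"],2)) for d in manip.mark_of(c,n)[:3]])
o=manip.observe();print(o["position"],o["ee_rot"],o["contact_force"],o["grip_width"])
t=cv2.imread("pics/top4.png");s=cv2.imread("pics/side4.png")
R=lambda im,x,y,w,h:cv2.resize(im[y:y+h,x:x+w],(400,400),interpolation=cv2.INTER_CUBIC)
cv2.imwrite("pics/m5.png",np.hstack([R(s,240,90,120,120),R(t,130,110,120,120)]))
E
```

```text
time_s: 15.75
position: [0.6373, 0.1178, 0.1475]
ee_rot: [-0.002, 0.707, 0.707, -0.003]
contact_force: [0.2, 0.2, 0.2]
grip_width: 0.0681
time_s: 16.42
position: [0.5487, 0.2564, 0.2214]
ee_rot: [-0.001, 0.706, 0.708, 0.0]
contact_force: [-0.5, -0.1, 0.4]
grip_width: 0.0854
top block_center [([0.6395, 0.1153, 0.0976], 0.46)]
top flask_center [([0.6424, 0.1139, 0.1333], 0.49)]
top beaker_center []
side block_center [([0.6421, 0.1185, 0.1021], 0.65)]
side flask_center [([0.6403, 0.1169, 0.1283], 0.5), ([0.6413, 0.1177, 0.1021], 0.35)]
side beaker_center []
[0.55214775 0.25189334 0.22118779] [ 3.14411898e-05  7.07842217e-01  7.06370550e-01 -2.00932619e-04] [-0.06693343 -0.47633242  1.15460484] 0.08548259501816861
```

View pics/m5.png

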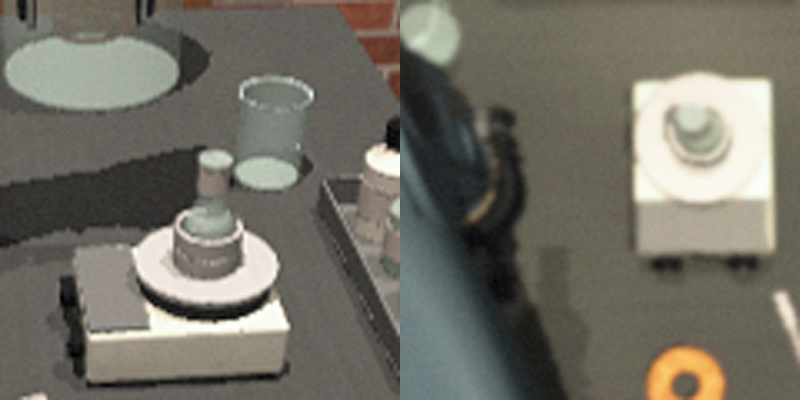

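The flask stands upright in the block's well: side crop at (215,160) for the mouth and (208,225) for the bulb, and centred in the top view. Next is the small beaker, at about (0.441, 0.331).

```bash

python3 -m inch '[[0,0,0,-1,0.8,0,1],[0,0,0,-2,1.5,-0.5,1],[0,0,0,-2.2,1.5,-1,1],[0,0,0,-2.2,1.5,-2,1],[0,0,0,-1.8,1.3,-2.5,1],[0,0,0,-1.2,0.8,-2.5,1],[0,0,0,-0.6,0.4,-2,1],[0,0,0,0,0,-1.6,1]]'
python3 -m inch '[[0,0,0,0,0,-2,1],[0,0,0,0,0,-2,1],[0,0,0,0,0,-2,1],[0,0,0,0,0,-1.4,1],[0,0,0,0,0,-0.8,1],[0,0,0,0,0,-0.4,1],[0,0,0,0,0,0,1],[0,0,0,0,0,0,0.8]]'
python3 -m inch '[[0,0,0,0,0,0,0.7],[0,0,0,0,0,0,0.6],[0,0,0,0,0,0,0.5],[0,0,0,0,0,0,0.4],[0,0,0,0,0,0,0.3],[0,0,0,0,0,0,0.3],[0,0,0,0,0,0,0.3],[0,0,0,0,0,0,0.3]]'

```

```text
time_s: 17.48
position: [0.4385, 0.3314, 0.0984]
ee_rot: [-0.001, 0.707, 0.708, -0.001]
contact_force: [-0.5, -1.1, 0.3]
grip_width: 0.0852
time_s: 18.15
position: [0.442, 0.3312, 0.0153]
ee_rot: [0.0, 0.707, 0.707, 0.001]
contact_force: [0.3, 0.3, 0.7]
grip_width: 0.0755
time_s: 18.82
position: [0.4427, 0.3315, 0.0161]
ee_rot: [0.0, 0.707, 0.707, 0.001]
contact_force: [-0.1, -0.3, 5.1]
grip_width: 0.0431
```

```bash

python3 -m inch '[[0,0,0,0,0,1,0.3],[0,0,0,0,0,2.5,0.3],[0,0,0,0,0,3.5,0.3],[0,0,0,0,0,3.5,0.3],[0,0,0,0,0,3.5,0.3],[0,0,0,0,0,3,0.3],[0,0,0,0,0,1.6,0.3],[0,0,0,0.4,-1,0,0.3]]'
python3 -m inch '[[0,0,0,1.2,-3,0,0.3],[0,0,0,1.2,-3,0,0.3],[0,0,0,1.2,-3,0,0.3],[0,0,0,1.2,-3,0,0.3],[0,0,0,1.2,-3,0,0.3],[0,0,0,1.2,-3,0,0.3],[0,0,0,1.2,-3,0,0.3],[0,0,0,1.2,-3,0,0.3]]'
python3 -m inch '[[0,0,0,1.2,-3,0,0.3],[0,0,0,1.2,-3,0,0.3],[0,0,0,1.2,-3,0,0.3],[0,0,0,1.2,-3,0,0.3],[0,0,0,1.2,-3,0,0.3],[0,0,0,1.2,-3,0,0.3],[0,0,0,1.2,-3,0,0.3],[0,0,0,0.7,-1.8,0,0.3]]'
python3 -m inch '[[0,0,0,0.5,-1.2,0,0.3],[0,0,0,0.25,-0.7,-1,0.3],[0,0,0,0,0,-2,0.3],[0,0,0,0,0,-2,0.3],[0,0,0,0,0,-1.5,0.3],[0,0,0,0,0,-0.5,0.3],[0,0,0,0,0,0,0.3],[0,0,0,0,0,0,0.3]]'
python3 - <<'E'
from h import *
for c in("top","side"):
    im=manip.snapshot(c); cv2.imwrite(f"pics/{c}5.png",im)
    for n in("beaker_center","flask_center"):print(c,n,[(np.round(d["at"],4).tolist(),round(d["p"],2)) for d in manip.mark_of(c,n)[:3]])
o=manip.observe();print(o["position"],o["ee_rot"],o["contact_force"],o["grip_width"])
s=cv2.imread("pics/side5.png")
cv2.imwrite("pics/m6.png",cv2.resize(s[150:300,240:400],(640,600),interpolation=cv2.INTER_CUBIC))
E
```

```text
time_s: 19.48
position: [0.447, 0.3232, 0.2062]
ee_rot: [0.001, 0.706, 0.708, 0.005]
contact_force: [-0.3, 0.5, 0.6]
grip_width: 0.0431
time_s: 20.15
position: [0.5407, 0.0788, 0.1986]
ee_rot: [-0.001, 0.707, 0.707, -0.001]
contact_force: [0.5, 0.6, -0.1]
grip_width: 0.0435
time_s: 20.82
position: [0.6319, -0.1508, 0.1978]
ee_rot: [-0.001, 0.708, 0.706, -0.001]
contact_force: [-1.6, 0.0, -0.4]
grip_width: 0.0435
time_s: 21.48
position: [0.6393, -0.1656, 0.1297]
ee_rot: [-0.001, 0.707, 0.707, -0.0]
contact_force: [-0.5, 0.6, 1.0]
grip_width: 0.0434
top beaker_center []
top flask_center [([0.4208, -0.3303, 0.0557], 0.46), ([0.6453, 0.1142, 0.132], 0.43)]
side beaker_center [([0.6411, -0.1663, 0.143], 0.92)]
side flask_center [([0.6371, 0.1217, 0.1328], 0.72), ([0.6438, 0.1176, 0.1048], 0.56)]
[ 0.64072798 -0.16623975  0.13191395] [1.06527604e-03 7.07170235e-01 7.07042358e-01 4.77390037e-04] [ 0.93762772 -0.35089725  0.279282  ] 0.043384252474354006
```

View pics/m6.png

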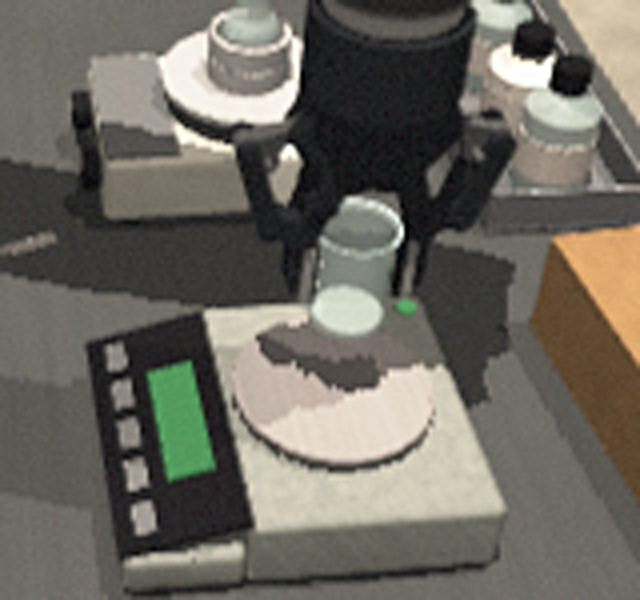

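```bash

python3 -m inch '[[0,0,0,0,0,-0.8,0.3],[0,0,0,0,0,-1,0.3],[0,0,0,0,0,-1,0.3],[0,0,0,0,0,-0.8,0.3],[0,0,0,0,0,-0.5,0.3],[0,0,0,0,0,-0.3,0.3],[0,0,0,0,0,0,0.3],[0,0,0,0,0,0,0.3]]'
python3 -m inch '[[0,0,0,0,0,-0.1,0.3],[0,0,0,0,0,-0.1,0.3],[0,0,0,0,0,-0.05,0.3],[0,0,0,0,0,-0.05,0.3],[0,0,0,0,0,-0.05,0.3],[0,0,0,0,0,-0.05,0.3],[0,0,0,0,0,0,0.3],[0,0,0,0,0,0,0.3]]'
```

```text
time_s: 22.45
position: [0.6399, -0.166, 0.0863]
ee_rot: [-0.0, 0.707, 0.707, -0.0]
contact_force: [0.4, 0.5, -0.1]
grip_width: 0.0434
time_s: 23.12
position: [0.64, -0.166, 0.0824]
ee_rot: [-0.0, 0.707, 0.707, -0.0]
contact_force: [-0.1, 0.3, -0.4]
grip_width: 0.0433
```

```bash

python3 -m inch '[[0,0,0,0,0,-0.05,0.3],[0,0,0,0,0,-0.05,0.3],[0,0,0,0,0,-0.05,0.3],[0,0,0,0,0,0,0.3],[0,0,0,0,0,0,0.3],[0,0,0,0,0,0,0.3],[0,0,0,0,0,0,0.3],[0,0,0,0,0,0,0.3]]'
```

```text
time_s: 23.78
position: [0.6402, -0.1661, 0.0821]
ee_rot: [0.0, 0.707, 0.707, 0.0]
contact_force: [-2.2, 0.7, 5.5]
grip_width: 0.0438
```

```bash

python3 -m inch '[[0,0,0,0,0,0,0.45],[0,0,0,0,0,0,0.6],[0,0,0,0,0,0,0.8],[0,0,0,0,0,0,1],[0,0,0,0,0,0,1],[0,0,0,0,0,0,1],[0,0,0,0,0,1.5,1],[0,0,0,0,0,3,1]]'
python3 -m inch '[[0,0,0,0,0,3,1],[0,0,0,-0.3,-0.7,0.5,1],[0,0,0,-1,-2.3,0,1],[0,0,0,-1.3,-3.2,0,1],[0,0,0,-1.3,-3.2,0,1],[0,0,0,-1.3,-3.2,0,1],[0,0,0,-1.3,-3.2,0,1],[0,0,0,-1.1,-2.8,0,1]]'
python3 -m inch '[[0,0,0,-0.8,-1.8,0,1],[0,0,0,-0.35,-1,0,1],[0,0,0,0,0,0,1],[0,0,0,0,0,0,1],[0,0,0,0,0,0,1],[0,0,0,0,0,0,1],[0,0,0,0,0,0,1],[0,0,0,0,0,0,1]]'
python3 - <<'E'
from h import *
for c in("top","side"):
    im=manip.snapshot(c); cv2.imwrite(f"pics/{c}6.png",im)
    for n in("beaker_center","flask_center","bottle_center","cylinder_center","balance_pan","stirrer_plate"):print(c,n,[(np.round(d["at"],4).tolist(),round(d["p"],2)) for d in manip.mark_of(c,n)[:3]])
o=manip.observe();print(o["position"],o["ee_rot"],o["contact_force"],o["grip_width"])
t=cv2.imread("pics/top6.png");s=cv2.imread("pics/side6.png")
R=lambda im,x,y,w,h:cv2.resize(im[y:y+h,x:x+w],(400,400),interpolation=cv2.INTER_CUBIC)
cv2.imwrite("pics/m7.png",np.hstack([R(s,220,180,200,200),R(t,200,100,200,130)]))
E
```

```text
time_s: 24.45
position: [0.6367, -0.1648, 0.1204]
ee_rot: [-0.005, 0.707, 0.707, -0.002]
contact_force: [-0.4, -0.1, -1.2]
grip_width: 0.0853
time_s: 25.12
position: [0.5628, -0.3542, 0.1606]
ee_rot: [0.0, 0.707, 0.707, -0.0]
contact_force: [-0.4, 0.1, 1.1]
grip_width: 0.0854
time_s: 25.78
position: [0.5532, -0.3789, 0.1612]
ee_rot: [0.0, 0.707, 0.708, 0.0]
contact_force: [-0.2, 0.1, -0.5]
grip_width: 0.0854
top beaker_center [([0.6369, -0.164, 0.0978], 0.69)]
top flask_center [([0.6423, 0.1148, 0.1347], 0.59)]
top bottle_center [([0.5532, -0.3796, 0.0483], 0.59)]
top cylinder_center [([0.4181, -0.3286, 0.0544], 0.56)]
top balance_pan [([0.6389, -0.1681, 0.0723], 0.95)]
top stirrer_plate [([0.6424, 0.1175, 0.0759], 0.74)]
side beaker_center [([0.4164, -0.1376, 0.0552], 0.64)]
side flask_center []
side bottle_center [([0.5521, -0.3809, 0.0538], 0.94)]
side cylinder_center [([0.4188, -0.3297, 0.0534], 0.68), ([0.3307, -0.3472, 0.055], 0.56)]
side balance_pan []
side stirrer_plate [([0.6392, 0.1238, 0.0808], 0.75)]
[ 0.55245762 -0.38011216  0.16100064] [-2.86838235e-05  7.07269627e-01  7.06943897e-01  6.69828838e-06] [-0.50935675 -0.16823288 -0.94708576] 0.08531135650598554
```

View pics/m7.png

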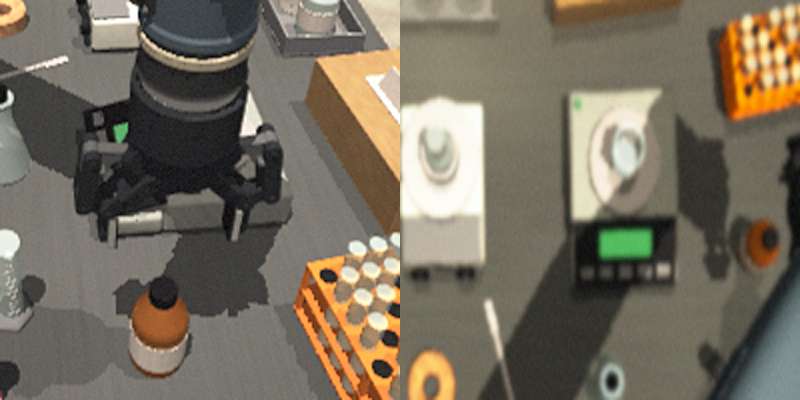

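```bash

python3 -m inch '[[0,0,0,0,0,-1.5,1],[0,0,0,0,0,-2.5,1],[0,0,0,0,0,-2.5,1],[0,0,0,0,0,-2.5,1],[0,0,0,0,0,-1.7,1],[0,0,0,0,0,-1,1],[0,0,0,0,0,-0.5,1],[0,0,0,0,0,-0.2,1]]'
python3 -m inch '[[0,0,0,0,0,0,0.8],[0,0,0,0,0,0,0.7],[0,0,0,0,0,0,0.6],[0,0,0,0,0,0,0.5],[0,0,0,0,0,0,0.4],[0,0,0,0,0,0,0.3],[0,0,0,0,0,0,0.3],[0,0,0,0,0,0,0.3]]'
python3 -m inch '[[0,0,0,0,0,0,0.3],[0,0,0,0,0,0,0.3],[0,0,0,0,0,0,0.3],[0,0,0,0,0,0.5,0.3],[0,0,0,0,0,0.5,0.3],[0,0,0,0,0,0.5,0.3],[0,0,0,0,0,0.5,0.3],[0,0,0,0,0,0,0.3]]'
```

```text
time_s: 27.15
position: [0.5522, -0.3798, 0.0363]
ee_rot: [-0.001, 0.707, 0.707, -0.0]
contact_force: [-0.0, -0.2, 0.9]
grip_width: 0.0855
time_s: 27.82
position: [0.5535, -0.3812, 0.0394]
ee_rot: [0.002, 0.707, 0.707, 0.0]
contact_force: [-1.2, -0.9, 6.2]
grip_width: 0.0478
time_s: 28.48
position: [0.553, -0.3803, 0.058]
ee_rot: [0.001, 0.707, 0.707, 0.0]
contact_force: [0.6, -0.8, -2.2]
grip_width: 0.0483
```

```bash

python3 -m inch '[[0,0,0,0,0,1.5,0.3],[0,0,0,0,0,3,0.3],[0,0,0,0,0,3.5,0.3],[0,0,0,0,0,3.4,0.3],[0,0,0,0,0,2,0.3],[0,0,0,0.25,1.1,1,0.3],[0,0,0,0.75,3.05,0,0.3],[0,0,0,0.75,3.05,0,0.3]]'
python3 -m inch '[[0,0,0,0.75,3.05,0,0.3],[0,0,0,0.75,3.05,0,0.3],[0,0,0,0.75,3.05,0,0.3],[0,0,0,0.75,3.05,0,0.3],[0,0,0,0.75,3.05,0,0.3],[0,0,0,0.75,3.05,0,0.3],[0,0,0,0.75,3.05,0,0.3],[0,0,0,0.75,3.05,0,0.3]]'
python3 -m inch '[[0,0,0,0.6,2.4,0,0.3],[0,0,0,0.4,1.6,0,0.3],[0,0,0,0,0,-1,0.3],[0,0,0,0,0,-2,0.3],[0,0,0,0,0,-2,0.3],[0,0,0,0,0,-1,0.3],[0,0,0,0,0,0,0.3],[0,0,0,0,0,0,0.3]]'
python3 - <<'E'
from h import *
for c in("top","side"):
    im=manip.snapshot(c); cv2.imwrite(f"pics/{c}7.png",im)
    for n in("beaker_center","bottle_center","balance_pan","stirrer_plate"):print(c,n,[(np.round(d["at"],4).tolist(),round(d["p"],2)) for d in manip.mark_of(c,n)[:2]])
o=manip.observe();print(o["position"],o["ee_rot"],o["contact_force"],o["grip_width"])
s=cv2.imread("pics/side7.png")
cv2.imwrite("pics/m8.png",cv2.resize(s[130:310,200:400],(660,594),interpolation=cv2.INTER_CUBIC))
E
```

```text
time_s: 29.15
position: [0.5702, -0.3079, 0.2011]
ee_rot: [0.0, 0.708, 0.706, 0.0]
contact_force: [0.9, -0.0, -3.4]
grip_width: 0.0482
time_s: 29.82
position: [0.6292, -0.0613, 0.1993]
ee_rot: [-0.001, 0.707, 0.707, -0.001]
contact_force: [0.6, -0.6, -2.2]
grip_width: 0.0481
time_s: 30.48
position: [0.6387, -0.0241, 0.1392]
ee_rot: [-0.001, 0.707, 0.707, -0.001]
contact_force: [-0.2, 0.6, -3.0]
grip_width: 0.0479
top beaker_center []
top bottle_center [([0.64, 0.1165, 0.0763], 0.43)]
top balance_pan [([0.6358, -0.1677, 0.0718], 0.81), ([0.4189, -0.328, 0.0519], 0.24)]
top stirrer_plate [([0.6416, 0.116, 0.075], 0.72)]
side beaker_center [([0.638, -0.1646, 0.0951], 0.9)]
side bottle_center []
side balance_pan [([0.6376, -0.1653, 0.0616], 0.79), ([0.6385, -0.0249, 0.1588], 0.55)]
side stirrer_plate [([0.6409, 0.1236, 0.0852], 0.85)]
[ 0.64031409 -0.0241264   0.14153647] [3.62160240e-04 7.07241600e-01 7.06971797e-01 2.58660334e-04] [ 0.01582366  0.52242526 -2.17747383] 0.04780410060842788
```

View pics/m8.png

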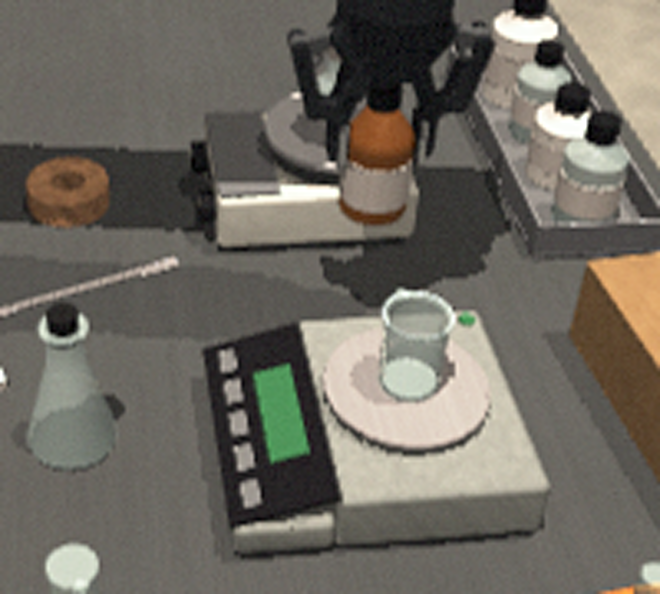

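The bottle hangs between the instruments, and the beaker stands in the middle of the pan: its base is at crop (409,379) and the pan centre is near (406,381). Lowering the bottle now.

```bash

python3 -m inch '[[0,0,0,0,0,-1,0.3],[0,0,0,0,0,-1.8,0.3],[0,0,0,0,0,-2,0.3],[0,0,0,0,0,-1.8,0.3],[0,0,0,0,0,-1.3,0.3],[0,0,0,0,0,-0.9,0.3],[0,0,0,0,0,-0.6,0.3],[0,0,0,0,0,0,0.3]]'
python3 -m inch '[[0,0,0,0,0,-0.1,0.3],[0,0,0,0,0,-0.1,0.3],[0,0,0,0,0,-0.1,0.3],[0,0,0,0,0,-0.1,0.3],[0,0,0,0,0,-0.1,0.3],[0,0,0,0,0,0,0.3],[0,0,0,0,0,0,0.3],[0,0,0,0,0,0,0.3]]'
```

```text
time_s: 31.65
position: [0.639, -0.0239, 0.0452]
ee_rot: [-0.001, 0.707, 0.707, -0.001]
contact_force: [-1.2, 0.6, -3.9]
grip_width: 0.0479
time_s: 32.32
position: [0.6401, -0.0241, 0.0421]
ee_rot: [0.0, 0.707, 0.707, 0.0]
contact_force: [-0.0, 0.4, -3.4]
grip_width: 0.0478
```

```bash

python3 -m inch '[[0,0,0,0,0,-0.05,0.3],[0,0,0,0,0,-0.05,0.3],[0,0,0,0,0,-0.05,0.3],[0,0,0,0,0,-0.05,0.3],[0,0,0,0,0,-0.05,0.3],[0,0,0,0,0,0,0.3],[0,0,0,0,0,0,0.3],[0,0,0,0,0,0,0.3]]'
```

```text
time_s: 32.98
position: [0.64, -0.0241, 0.0395]
ee_rot: [0.0, 0.707, 0.707, 0.0]
contact_force: [0.3, -0.4, -1.9]
grip_width: 0.0479
```

```bash

python3 -m inch '[[0,0,0,0,0,-0.05,0.3],[0,0,0,0,0,-0.05,0.3],[0,0,0,0,0,-0.05,0.3],[0,0,0,0,0,0,0.3],[0,0,0,0,0,0,0.3],[0,0,0,0,0,0,0.3],[0,0,0,0,0,0,0.3],[0,0,0,0,0,0,0.3]]'
```

```text
time_s: 33.65
position: [0.6401, -0.024, 0.0394]
ee_rot: [0.0, 0.707, 0.707, 0.0]
contact_force: [-4.1, -0.2, 5.3]
grip_width: 0.0482
```

```bash

python3 -m inch '[[0,0,0,0,0,0,0.5],[0,0,0,0,0,0,0.6],[0,0,0,0,0,0,0.8],[0,0,0,0,0,0,1],[0,0,0,0,0,0,1],[0,0,0,0,0,0,1],[0,0,0,0,0,1.5,1],[0,0,0,0,0,3,1]]'
python3 -m inch '[[0,0,0,0,0,3.5,1],[0,0,0,0,0,3,1],[0,0,6,-0.5,-0.7,2,1],[0,0,6,-1.8,-2.5,0,1],[0,0,6,-1.8,-2.5,0,1],[0,0,6,-1.8,-2.5,0,1],[0,0,6,-1.8,-2.5,0,1],[0,0,6,-1.8,-2.5,0,1]]'
python3 -m inch '[[0,0,6,-1.8,-2.5,0,0.65],[0,0,6,-1.8,-2.5,0,0.65],[0,0,6,-1.8,-2.5,0,0.65],[0,0,6,-1.8,-2.5,0,0.65],[0,0,6,-1.8,-2.5,0,0.65],[0,0,6,-1.8,-2.5,0,0.65],[0,0,6,-1.2,-1.6,0,0.65],[0,0,6,-0.55,-0.8,0,0.65]]'
python3 -m inch '[[0,0,6,0,0,0,0.65],[0,0,0,0,0,0,0.65],[0,0,0,0,0,0,0.65],[0,0,0,0,0,0,0.65],[0,0,0,0,0,0,0.65],[0,0,0,0,0,0,0.65],[0,0,0,0,0,0,0.65],[0,0,0,0,0,0,0.65]]'
python3 - <<'E'
from h import *
for c in("top","side"):
    im=manip.snapshot(c); cv2.imwrite(f"pics/{c}8.png",im)
    for n in("cylinder_center","bottle_center","balance_pan","stirrer_plate"):print(c,n,[(np.round(d["at"],4).tolist(),round(d["p"],2)) for d in manip.mark_of(c,n)[:3]])
o=manip.observe();print(o["position"],o["ee_rot"],o["contact_force"],o["grip_width"])
t=cv2.imread("pics/top8.png");s=cv2.imread("pics/side8.png")
R=lambda im,x,y,w,h:cv2.resize(im[y:y+h,x:x+w],(400,400),interpolation=cv2.INTER_CUBIC)
cv2.imwrite("pics/m9.png",np.hstack([R(s,140,184,200,200),R(t,190,100,150,150)]))
E
```

```text
time_s: 34.32
position: [0.6362, -0.0236, 0.0778]
ee_rot: [-0.004, 0.707, 0.707, -0.003]
contact_force: [0.4, 0.5, -0.4]
grip_width: 0.0853
time_s: 34.98
position: [0.5443, -0.157, 0.1681]
ee_rot: [0.0, 0.452, 0.892, -0.0]
contact_force: [0.5, -1.7, 0.1]
grip_width: 0.0855
time_s: 35.65
position: [0.4178, -0.3324, 0.168]
ee_rot: [-0.0, 0.052, 0.999, -0.001]
contact_force: [-0.1, -0.4, 0.2]
grip_width: 0.0555
time_s: 36.32
position: [0.4197, -0.3298, 0.168]
ee_rot: [0.0, 0.0, 1.0, -0.0]
contact_force: [0.3, 0.2, -0.1]
grip_width: 0.0554
top cylinder_center [([0.3305, -0.3429, 0.06], 0.57), ([0.4197, -0.3262, 0.0538], 0.51)]
top bottle_center [([0.638, -0.0206, 0.0491], 0.48)]
top balance_pan [([0.6415, -0.1676, 0.0701], 0.63)]
top stirrer_plate [([0.6411, 0.1186, 0.0786], 0.87)]
side cylinder_center [([0.3315, -0.343, 0.0532], 0.95), ([0.4179, -0.3292, 0.0546], 0.81), ([0.3884, -0.4152, 0.0545], 0.6)]
side bottle_center [([0.6402, -0.0236, 0.0544], 0.96), ([0.6378, -0.1646, 0.0617], 0.68), ([0.6413, 0.1195, 0.1028], 0.36)]
side balance_pan [([0.6436, 0.1195, 0.1316], 0.7), ([0.636, -0.1657, 0.0627], 0.56)]
side stirrer_plate [([0.6412, 0.1246, 0.0782], 0.57)]
[ 0.41951399 -0.33005026  0.16803408] [ 1.04694991e-05  2.14163533e-04  9.99999977e-01 -1.90130923e-06] [-0.49632343 -0.51029123  0.29276018] 0.055602340826457396
```

View pics/m9.png

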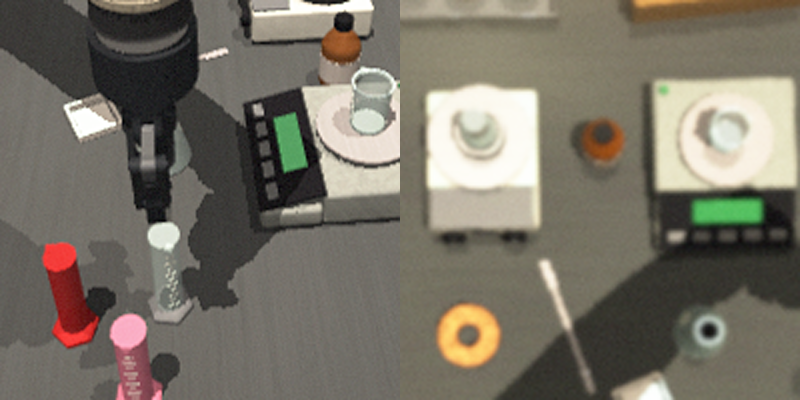

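```bash
python3 -c "
from h import *
print(ray('top',(220.7,151.4),.082),ray('top',(311.9,151.7),.066),ray('top',(265,148.4),.105))"
python3 -m inch '[[0,0,0,0,0,-1.5,0.65],[0,0,0,0,0,-2.5,0.65],[0,0,0,0,0,-2.5,0.65],[0,0,0,0,0,-2,0.65],[0,0,0,0,0,-1.2,0.65],[0,0,0,0,0,-0.7,0.65],[0,0,0,0,0,-0.4,0.65],[0,0,0,0,0,0,0.65]]'
python3 -m inch '[[0,0,0,0,0,0,0.5],[0,0,0,0,0,0,0.4],[0,0,0,0,0,0,0.3],[0,0,0,0,0,0,0.2],[0,0,0,0,0,0,0.1],[0,0,0,0,0,0,0.1],[0,0,0,0,0,0,0.1],[0,0,0,0,0,0,0.1]]'
```

```text
[0.6404129  0.11738829 0.082     ] [ 0.64023904 -0.16445356  0.066     ] [ 0.6441482  -0.01850318  0.105     ]
time_s: 37.48
position: [0.4195, -0.33, 0.0598]
ee_rot: [-0.0, 0.0, 1.0, 0.0]
contact_force: [-0.9, -0.6, 0.5]
grip_width: 0.0553
time_s: 38.15
position: [0.4204, -0.331, 0.0617]
ee_rot: [0.001, 0.0, 1.0, -0.001]
contact_force: [0.3, -1.2, 5.5]
grip_width: 0.0245
```

```bash

python3 -m inch '[[0,0,0,0,0,1,0.1],[0,0,0,0,0,2.5,0.1],[0,0,0,0,0,3.5,0.1],[0,0,0,0,0,3,0.1],[0,0,0,0,0,2,0.1],[0,0,0,0.4,0.8,1,0.1],[0,0,0,1.4,2.7,0,0.1],[0,0,0,1.4,2.7,0,0.1]]'
python3 -m inch '[[0,0,0,1.4,2.7,0,0.1],[0,0,0,1.4,2.7,0,0.1],[0,0,0,1.4,2.7,0,0.1],[0,0,0,1.4,2.7,0,0.1],[0,0,0,1.4,2.7,0,0.1],[0,0,0,1.4,2.7,0,0.1],[0,0,0,1.4,2.7,0,0.1],[0,0,0,1.4,2.7,0,0.1]]'
python3 -m inch '[[0,0,0,0.9,1.7,0,0.1],[0,0,0,0.6,1.1,0,0.1],[0,0,0,0,0,-1,0.1],[0,0,0,0,0,-2,0.1],[0,0,0,0,0,-2,0.1],[0,0,0,0,0,-1,0.1],[0,0,0,0,0,0,0.1],[0,0,0,0,0,0,0.1]]'
python3 - <<'E'
from h import *
for c in("top","side"):
    im=manip.snapshot(c); cv2.imwrite(f"pics/{c}9.png",im)
    for n in("cylinder_center","bottle_center"):print(c,n,[(np.round(d["at"],4).tolist(),round(d["p"],2)) for d in manip.mark_of(c,n)[:3]])
o=manip.observe();print(o["position"],o["ee_rot"],o["contact_force"],o["grip_width"])
im=cv2.imread("pics/top8.png"); h=cv2.cvtColor(im,cv2.COLOR_BGR2HSV); x0,y0=250,135
roi=h[y0:y0+35,x0:x0+32]; b=((roi[...,1]>110)|(roi[...,2]<45)).astype(np.uint8)
n,l,st,ce=cv2.connectedComponentsWithStats(b); k=1+st[1:,4].argmax(); print("bottle blob",st[k],ce[k]+[x0,y0])
cap=(roi[...,2]<60).astype(np.uint8); n,l,st,ce=cv2.connectedComponentsWithStats(cap)
for k in range(1,n):
    if st[k,4]>6: print("cap",st[k],ce[k]+[x0,y0],ray("top",ce[k]+[x0,y0],.105))
print("expected cap px for (.64,-.024)",pix("top",(.64,-.024,.105)))
s=cv2.imread("pics/side9.png")
cv2.imwrite("pics/m10.png",cv2.resize(s[130:290,220:380],(600,600),interpolation=cv2.INTER_CUBIC))
E
```

```text
time_s: 38.82
position: [0.4517, -0.2678, 0.1904]
ee_rot: [0.0, 0.002, 1.0, -0.0]
contact_force: [1.3, -0.1, -1.3]
grip_width: 0.0251
time_s: 39.48
position: [0.563, -0.0497, 0.1886]
ee_rot: [-0.001, -0.0, 1.0, 0.0]
contact_force: [-0.4, -0.4, -0.6]
grip_width: 0.0248
time_s: 40.15
position: [0.5772, -0.0247, 0.1288]
ee_rot: [-0.001, 0.001, 1.0, 0.0]
contact_force: [0.5, 0.4, 0.1]
grip_width: 0.0248
top cylinder_center [([0.3923, -0.4169, 0.0575], 0.72), ([0.33, -0.3426, 0.0573], 0.61), ([0.4134, -0.1358, 0.0506], 0.18)]
top bottle_center []
side cylinder_center [([0.3907, -0.4168, 0.0555], 0.81), ([0.58, -0.0228, 0.123], 0.79), ([0.3321, -0.3443, 0.0536], 0.58)]
side bottle_center [([0.6407, -0.0285, 0.0527], 0.77), ([0.6389, 0.1193, 0.1298], 0.65)]
[ 0.57934746 -0.02435     0.1314612 ] [ 1.23300905e-03  2.87498502e-04  9.99999175e-01 -2.15106381e-04] [-0.07386694  0.52255706 -0.88964818] 0.02477237203556991
bottle blob [  8  10  16  16 174] [265.71264368 152.73563218]
expected cap px for (.64,-.024) [266.83428732 149.74444025]
```

View pics/m10.png

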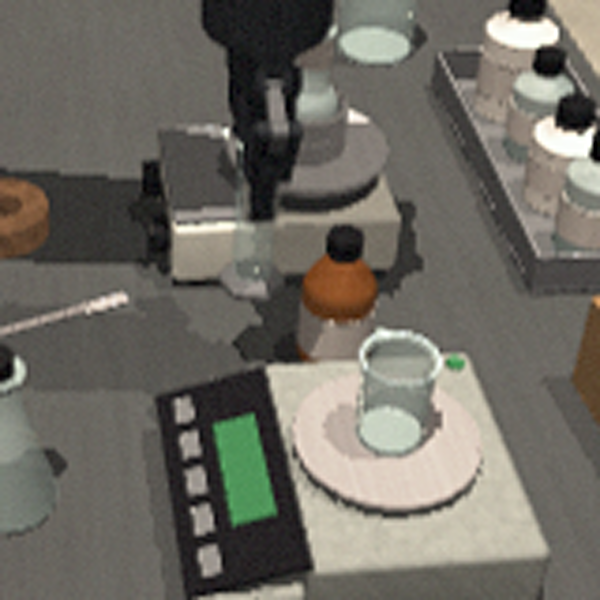

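```bash

python3 -m inch '[[0,0,0,0,0,-0.8,0.1],[0,0,0,0,0,-1.3,0.1],[0,0,0,0,0,-1.5,0.1],[0,0,0,0,0,-1.2,0.1],[0,0,0,0,0,-0.8,0.1],[0,0,0,0,0,-0.5,0.1],[0,0,0,0,0,-0.2,0.1],[0,0,0,0,0,0,0.1]]'
python3 -m inch '[[0,0,0,0,0,-0.05,0.1],[0,0,0,0,0,-0.05,0.1],[0,0,0,0,0,-0.05,0.1],[0,0,0,0,0,-0.05,0.1],[0,0,0,0,0,-0.05,0.1],[0,0,0,0,0,0,0.1],[0,0,0,0,0,0,0.1],[0,0,0,0,0,0,0.1]]'
```

```text
time_s: 41.12
position: [0.5783, -0.024, 0.0665]
ee_rot: [-0.0, 0.0, 1.0, 0.0]
contact_force: [-0.5, -1.1, -0.5]
grip_width: 0.0247
time_s: 41.78
position: [0.5785, -0.0241, 0.0645]
ee_rot: [0.0, 0.0, 1.0, -0.0]
contact_force: [0.4, 0.3, 0.4]
grip_width: 0.0244
```

```bash

python3 -m inch '[[0,0,0,0,0,-0.05,0.1],[0,0,0,0,0,-0.05,0.1],[0,0,0,0,0,-0.05,0.1],[0,0,0,0,0,-0.05,0.1],[0,0,0,0,0,-0.05,0.1],[0,0,0,0,0,0,0.1],[0,0,0,0,0,0,0.1],[0,0,0,0,0,0,0.1]]'
```

```text
time_s: 42.45
position: [0.5785, -0.024, 0.062]
ee_rot: [0.0, 0.0, 1.0, -0.0]
contact_force: [0.0, 0.0, -1.2]
grip_width: 0.0247
```

```bash

python3 -m inch '[[0,0,0,0,0,-0.05,0.1],[0,0,0,0,0,-0.05,0.1],[0,0,0,0,0,-0.05,0.1],[0,0,0,0,0,0,0.1],[0,0,0,0,0,0,0.1],[0,0,0,0,0,0,0.1],[0,0,0,0,0,0,0.1],[0,0,0,0,0,0,0.1]]'
```

```text
time_s: 43.12
position: [0.5788, -0.024, 0.0617]
ee_rot: [0.0, 0.0, 1.0, -0.0]
contact_force: [-2.0, -0.5, 6.3]
grip_width: 0.025
```

```bash

python3 -m inch '[[0,0,0,0,0,0,0.2],[0,0,0,0,0,0,0.35],[0,0,0,0,0,0,0.5],[0,0,0,0,0,0,0.6],[0,0,0,0,0,0,0.6],[0,0,0,0,0,0,0.6],[0,0,0,0,0,1.5,0.6],[0,0,0,0,0,3,0.6]]'
python3 -m inch '[[0,0,0,0,0,3.5,0.6],[0,0,0,0,0,3.5,0.6],[0,0,0,-0.5,0,2.5,0.6],[0,0,0,-1.5,0.5,1,0.6],[0,0,0,-2.5,1,0,0.6],[0,0,0,-3,1.5,0,0.6],[0,0,0,-3,1.5,0,0.6],[0,0,0,-3,1.5,0,0.6]]'
python3 -m inch '[[0,0,0,-3,2,0,0.6],[0,0,0,-2,3,0,0.6],[0,0,0,-1.5,3,0,0.6],[0,0,0,-1,3,0,0.6],[0,0,0,-0.5,3,0,0.6],[0,0,0,0,2,0,0.6],[0,0,0,0,1,0,0.6],[0,0,0,0,0,0,0.6]]'
python3 - <<'E'
from h import *
for c in("top","side"):
    im=manip.snapshot(c); cv2.imwrite(f"pics/{c}10.png",im)
    for n in("cylinder_center","bottle_center","beaker_center","flask_center","block_center","conical_center","balance_pan","stirrer_plate"):print(c,n,[(np.round(d["at"],4).tolist(),round(d["p"],2)) for d in manip.mark_of(c,n)[:3]])
t=cv2.imread("pics/top10.png");s=cv2.imread("pics/side10.png")
cv2.imwrite("pics/m11.png",np.hstack([cv2.resize(t[110:260,195:345],(400,400),interpolation=cv2.INTER_CUBIC),cv2.resize(s[130:300,210:380],(400,400),interpolation=cv2.INTER_CUBIC)]))
E
```

```text
time_s: 43.78
position: [0.5747, -0.0235, 0.1006]
ee_rot: [-0.005, 0.0, 1.0, 0.001]
contact_force: [-0.5, 0.2, -1.0]
grip_width: 0.0514
time_s: 44.45
position: [0.4423, 0.0363, 0.2104]
ee_rot: [0.0, 0.001, 1.0, 0.0]
contact_force: [0.7, 0.1, 0.1]
grip_width: 0.0513
time_s: 45.12
position: [0.3633, 0.2073, 0.2104]
ee_rot: [-0.0, -0.001, 1.0, 0.0]
contact_force: [0.4, -0.5, 0.0]
grip_width: 0.051
top cylinder_center [([0.392, -0.4159, 0.0555], 0.57), ([0.5773, -0.0234, 0.0508], 0.5), ([0.3322, -0.3436, 0.0565], 0.46)]
top bottle_center []
top beaker_center [([0.6371, -0.1649, 0.0943], 0.7)]
top flask_center [([0.6442, 0.1141, 0.1327], 0.44)]
top block_center [([0.6372, 0.1164, 0.0995], 0.64), ([0.6359, -0.1654, 0.0949], 0.19)]
top conical_center [([0.4149, -0.1382, 0.0521], 0.61)]
top balance_pan [([0.638, -0.1661, 0.0704], 0.69)]
top stirrer_plate [([0.6415, 0.1193, 0.0776], 0.87)]
side cylinder_center [([0.5801, -0.0273, 0.0534], 0.93), ([0.3299, -0.3425, 0.055], 0.9), ([0.3903, -0.4151, 0.0581], 0.68)]
side bottle_center [([0.6372, -0.0249, 0.055], 0.83), ([0.5785, -0.0231, 0.0548], 0.16)]
side beaker_center [([0.6394, -0.1644, 0.0969], 0.89)]
side flask_center [([0.6387, 0.1184, 0.1266], 0.52)]
side block_center []
side conical_center []
side balance_pan [([0.6418, 0.1251, 0.0785], 0.61), ([0.6371, -0.1675, 0.0652], 0.6)]
side stirrer_plate [([0.6394, 0.1218, 0.0793], 0.63)]
```

View pics/m11.png

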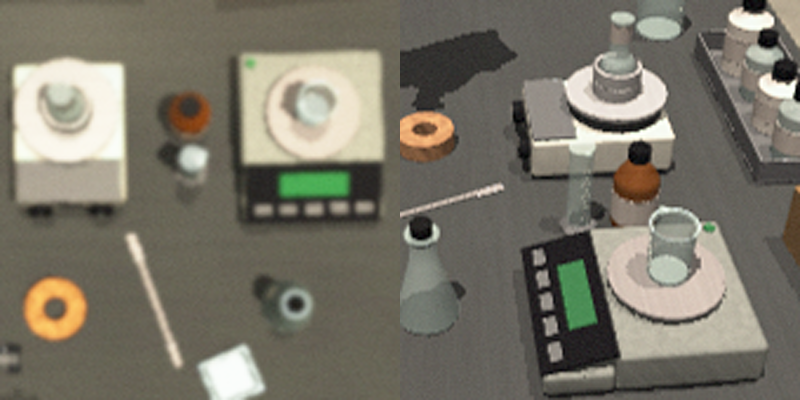

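Everything is upright and in place, and the arm is clear. In the top crop the flask and block are at (65,105), the bottle at (189,112), the cylinder at (193,170) and the beaker at (315,103). The conical flask hasn't moved. Handing in.

```bash
python3 -c "
from workcell import manip
print(manip.close_job(), manip.observe()['time_s'])"
```

```text
the job is handed in; nothing more can be done
the job is handed in; nothing more can be done
```

I completed the setup in the order you asked and handed it in at about 46 s of the 136 s allowed; the hand-in gives no verdict.

I put the block on the hotplate, seated the flask in its well, and stood the beaker on the balance pan. The bottle is between the two instruments and the clear measuring cylinder is in front of it. I left the pink and red look-alikes alone. Each piece was lowered until it touched; contact forces were about 6 N at most.

**Last checks, both cameras:**
- **Instruments:** the plate is at about (0.640, 0.118) m and the pan at about (0.640, -0.166) m, so the midpoint is about (0.640, -0.024).
- **Block and flask:** within about 4 mm of the plate centre. The flask is upright, and its height matches being seated to within the networks' error (0.127–0.133 m measured, 0.136 expected).
- **Beaker:** at (0.637 to 0.639, -0.165), within about 3 mm of the pan centre.
- **Bottle and cylinder:** the arm released them at (0.640, -0.024) and (0.578, -0.024). That leaves about 15 mm between the cylinder's foot and the bottle.
- **Conical flask:** still where it started, to within measurement error.

**Checks that disagreed or failed:**
- The bottle's position varied by a few millimetres between checks: the top view put it up to 5 mm to the hotplate side, while the side view read from about 0 to 4 mm to the balance side. The top network also missed it in the last picture.
- The last side-view bottle and cylinder readings, (0.637, -0.025) and (0.580, -0.027), would make the gap about 10 mm instead of 15, but each is only good to about 4 mm.
- The last side picture gave no reading for the block or the conical flask, so those two rest on the top camera and the picture itself.

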